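# Peel the top packing tray off its sticky stack and hold it over the carton

## Task

Pull the red hold-down plug out of its socket and leave it in the blue dish. Then peel the white top tray off the grey stack by its orange corner tab, raising the tab corner first while the opposite corner stays down, so that the rest of the stack stays in its holder. Finish still holding the tray by its tab, about level and centred over the open carton, 5 to 20 cm above its rim; leave the tape roll, mug and stapler alone.

Things in the scene. Friction and masses are not known exactly. Their poses are not given: they have to be found in the camera images.
- socket (a point): Mouth of the square socket in the top of the blue post (28 x 28 mm, top 74 mm above the bench) that is part of the plywood tray holder, fixed to the bench. Axes are the holder's: the tray stack stands towards -x of the post; its centre is 84 mm to -x and 25 mm to -y of this point.
- plug_grip (a point): Middle of the red plug's upright grip block: 12 mm (its x) x 24 (y) x 42 tall, top 19 mm above this point. A collar 23 to 29 mm below reaches 27 mm to -x over the tray's rim and blocks it. Under the collar a 14 mm square shank goes 26 mm straight down into the socket, where a sprung catch holds it with 5 to 12 N until pulled up some 5 mm. Loose, 50 g; z up.
- dish_in (a point): Centre of the inner floor (5 mm above the bench) of the blue open dish with a black mat, inside 150 x 140 mm, rim 22 mm above the bench. Fixed. The plug may lie in it any way.
- tray_tab (a point): Grasp point on the white top tray's orange upright corner tab (8 mm thick, 20 wide, 36 tall, standing on the rim): mid-thickness, mid-width, 24 mm above the rim, 12 mm below the tab's top. Tray's axes: z up, x along the long side. The tab stands at the +x -y corner; its thin direction is along (1, -1) in tray x, y, pointing out of the corner.
- tray_center (a point): Centre, half-way up, of the white top tray: rim 130 (x) x 100 mm (y), 24 deep, pocket 95 x 65, about 100 g. The tab point is at (57, -42, 36) mm from here in tray axes. Nested in the grey stack, its rim 8 mm above the next; stuck by a snap of 1 to 3 N near each pocket corner, each free after 6 mm of lift; lifted all at once they can raise the stack.
- tray_far_corner (a point): Top of the white tray's rim corner opposite the tab, at (-65, 50, 12) mm from tray_center in the tray's axes: the corner to pivot about when peeling.
- stack_center (a point): Centre of the rest of the stack: grey nested trays, 130 x 100 mm rim, 52 mm tall, this point 26 mm above its underside. Loose, 0.7 to 1 kg, standing in a low fence on the holder 12 mm above the bench. It must stay there.
- carton_rim (a point): Centre of the mouth of the open cardboard carton, 180 mm (x) x 150 mm (y), rim 60 mm above the bench. Fixed.
- tape_mid (a point): Centre of a brown roll of tape lying flat, 90 mm across, 48 mm tall. Bystander.
- mug_mid (a point): Middle of a blue mug, 76 mm across, 85 mm tall. Bystander.
- stapler_mid (a point): Middle of a black stapler, 35 x 130 x 39 mm tall. Bystander.
There are look-alikes about, which are no part of the job. What is meant by the part that bears dish_in is not purple, and is the smaller of those in its own colour. Leave any yellow look-alike of the part that bears carton_rim alone.

How it is judged (in metres and radians):
On the way, in this order (a step that is already met when the one before it is completed fails the run):
1. the plug is drawn at least 30 mm up out of its socket (z of plug_grip in the frame of socket above 0.059 m), for 0.1 s.
2. the plug is in the dish and let go, the tray still on the stack (horizontal distance between plug_grip and dish_in below 0.07 m and height (world z) of plug_grip below 0.075 m and contact force between plug and the fingers below 0.1 N and distance of tray_center from where it was at the start of the episode below 0.02 m), for 0.2 s.
3. tab corner raised (tilt over 7 degrees), opposite corner raised under 12 mm (angle between tray_center's own z axis and vertical above 0.12 rad and z of tray_far_corner in the frame of socket below 0.01 m and z of tray_tab in the frame of socket above 0.036 m), for 0.1 s.
At the end, for the whole second after the job is handed in: The tray is held still by its tab, centre within 50 mm level of the carton's centre, 100 to 320 mm above the bench, tilted under 20 degrees, touching neither carton nor stack; plug in the dish (within 70 mm of its centre); rest of the stack within 20 mm of its start (horizontal distance between plug_grip and dish_in below 0.07 m and height (world z) of plug_grip below 0.075 m and horizontal distance between tray_center and carton_rim below 0.05 m and height (world z) of tray_center between 0.1 and 0.32 m and angle between tray_center's own z axis and vertical below 0.35 rad and height (world z) of tray_tab above 0.12 m and contact force between tray and the fingers above 0.5 N and contact force between tray and carton below 0.1 N and contact force between tray and rest below 0.1 N and linear speed of tray below 0.05 m/s and horizontal distance between tray_tab and the grasp point below 0.03 m and distance of stack_center from where it was at the start of the episode below 0.02 m); the arm keeps its last pose, push and grip.
It fails at once if the rest of the stack is lifted or shoved more than 20 mm (distance of stack_center from where it was at the start of the episode above 0.02 m).
It fails at once if the tape roll is moved more than 30 mm (distance of tape_mid from where it was at the start of the episode above 0.03 m).
It fails at once if the mug is moved more than 30 mm (distance of mug_mid from where it was at the start of the episode above 0.03 m).
It fails at once if the stapler is moved more than 30 mm (distance of stapler_mid from where it was at the start of the episode above 0.03 m).
It also fails if it takes over 64 s, if anything falls off the work surface, if the arm or the gripper's body presses on something with over 40 N, if the wrist force passes 120 N, or if a joint passes its speed limit or range.

## Robot

A 6-joint arm with a two-finger parallel gripper is mounted at the origin on the work surface. World frame = base frame: x ahead of the robot, y to its left, z up, the work surface at z = 0. Lengths are in m, angles in degrees, forces in N, time in s.
With the tool pointing down it reaches from about 0.375 to 0.9 m from the base axis. Payload 3.1 kg.
Tool frame: the origin (TCP) lies on the centre line of the jaws, within the pads' length; the fingertips stand 25 mm ahead of it and the grasp point (between the pads) lies 6 mm ahead of it; z points along the fingers, y is the line along which they close (so a half turn about z gives the same grasp; the last joint's range is limited). The gripper opens to 87 mm and grips with 3 to 60 N. Pads are 19 mm wide; open, the fingers measure 117 mm over their backs; the gripper's body (75 mm by 190 mm) begins 51 mm behind the grasp point.
Start: joints at [-85.915, 30.224, 82.088, -0, 67.689, -10.227], TCP at [0.155, -0.606, 0.248] pointing down, gripper open.
Joint ranges: [-176.69, 176.69], [-43.24, 126.21], [12.49, 139.97], [-82, 262], [0, 151.66], [-163.58, 163.58]. Speed limits (degrees/s): [159.86, 159.86, 180, 180, 180, 180].

## Interface

Orientations are given as a 3x3 rotation matrix whose columns are the frame's x, y, z axes.
In Python, from rig import * gives the robot as it stands.
- The arm moves only by the tool step_arm, never from a script. Its argument "steps" is a list of rows, each a list of 7 numbers: the shift along the tool's x, y, z normalised to -1 to 1, where 1 is 0.3 m, then the turn, a rotation vector about the tool's x, y, z normalised to -1 to 1, where 1 is 45 degrees, then the gripper's target within -1 to 1 (shut at 1, half-way at 0, fully open at -1). A call has 1 to 8 rows; each row is the pose to reach, as a shift and turn from the pose commanded when the call began, along the tool's axes at that moment; what a row does not reach only later rows make up. A row lasts 1/12 s, in which the tool goes at most 41.7 mm and 7.16 degrees, less where a joint would pass 70% of its speed; a pose out of reach is approached as far as the arm can. A call with a number of a shift or a turn outside -1 to 1 is refused whole. A call with a gripper value outside its range is refused whole. The fingers move at their own pace and stop on an object; the grip force is fixed at half the most. Time passes only in rows, so rows that repeat a pose let the fingers close. It gives the time, the measured TCP pose, the force, the opening and the grip force at its end, in the units of the state.
- read_state(): the state, without advancing time (a new reading comes with each control period).
- capture(name): name is "scene" or "top" or "wrist"; returns a dict with "image" (400x640x3 uint8, red, green, blue), "vertical_fov" (degrees; the focal length in pixels is half the picture's height over the tangent of half this angle, whatever the lens; pixels are square), "cx", "cy" (the principal point, pixels), "world_from_camera" (4x4, takes a point from camera to world coordinates); the wrist camera has in their place "T_tool_cam" (4x4, takes a point from camera to tool coordinates, whose origin is the TCP and whose axes are the flange's). Camera axes: x right, y down, z forward; pixel columns grow to the right and rows downward; lengths in m; the calibration is good to about 2 mm. The wrist camera is an equidistant fisheye: a pixel r from the principal point sees the ray r / f radians off the axis. A picture is of the moment at which its call begins: read the wrist's pose just before it. There is no depth.
- hand_in(): hands the job in; it is judged then, once.
The state is a dict: "time_s": time; "joint_positions": joint angles; "qvel": joint speeds; "tau": joint torques, N m; "position": TCP position; "tcp_rot": TCP orientation; "force": force on the tool from outside, world axes, zero at the start; "moment": the same for the moment, N m; "opening": opening from 0.0 (shut) to 1.0 (fully open); "grasp_force": force on a finger pad.
Only numpy, scipy, OpenCV 4.12 (cv2) and the standard library are available. Lean on these libraries where they do the work, as an engineer would, in place of code of your own. Each camera call takes 0.05 s, during which the arm holds its last target. There are 200 camera calls.

## Working session

There is one attempt and no reset: what is moved stays moved. The work goes in short steps, Python scripts to look and compute and a tool call to move; the robot and the scene stay as the last step left them, time stands still between calls to the robot, and variables do not carry over. Pictures are saved under pics/ and viewed, at most 10 in all, crops included, and the job is handed in when it is done.

Besides the shell and the picture viewer there is one more tool, called after "Emit:" by a JSON object that holds its "method" and its "body", one argument or row to a line. step_arm: Moves the arm, as the interface text tells. Scaled input: -1 to 1 covers 0.3 m each way for a shift and 45 degrees each way for a turn. Its arguments: {"type":"object","properties":{"steps":{"type":"array"}},"required":["steps"]}

```bash
mkdir -p pics
cat > h.py <<'E'
from rig import *
import numpy as np, cv2
def snap(n,f):
    c=capture(n); cv2.imwrite('pics/'+f,c['image'][:,:,::-1]); np.save('pics/'+f+'.npy',c,allow_pickle=True); return c
def load(f): return np.load('pics/'+f+'.npy',allow_pickle=True).item()
def ray(c,u,v,st=None):
    f=200/np.tan(np.radians(c['vertical_fov']/2)); x=(u-c['cx']);y=(v-c['cy'])
    if 'world_from_camera' in c:
        T=np.array(c['world_from_camera']); d=np.array([x/f,y/f,1])
    else:
        W=np.eye(4);W[:3,:3]=st['tcp_rot'];W[:3,3]=st['position']
        T=W@np.array(c['T_tool_cam']); r=np.hypot(x,y); a=r/f; d=np.array([np.sin(a)*x/max(r,1e-9),np.sin(a)*y/max(r,1e-9),np.cos(a)])
    d=T[:3,:3]@d; return T[:3,3],d/np.linalg.norm(d)
def onz(c,u,v,z,st=None):
    o,d=ray(c,u,v,st); return o+d*(z-o[2])/d[2]
E
python3 - <<'E'
from h import *
s=read_state(); print(s)
a=snap('scene','s0.png'); b=snap('top','t0.png')
for c in(a,b): print(c['vertical_fov'],c['cx'],c['cy'],np.round(c['world_from_camera'],3).tolist())
E
```

```text
{'time_s': 0.0, 'joint_positions': array([-8.59151554e+01,  3.02794772e+01,  8.21571735e+01, -2.99875284e-03,
        6.76880584e+01, -1.02272502e+01]), 'qvel': array([-0.00922815,  0.1012142 , -0.03963874, -0.01895802, -0.02065137,
       -0.00686148]), 'tau': array([ 5.63784870e-04, -4.40034306e+01, -1.76591760e+01,  6.32326794e-02,
        5.81008801e-02, -1.62421011e-04]), 'position': array([ 0.15446837, -0.60490478,  0.24656172]), 'tcp_rot': array([[ 9.68958679e-01,  2.47222645e-01, -2.03342345e-04],
       [ 2.47222497e-01, -9.68956314e-01,  2.16760326e-03],
       [ 3.38850763e-04, -2.15058880e-03, -9.99997630e-01]]), 'force': array([-0.38673034, -0.71587927,  0.44258273]), 'moment': array([-0.00125837,  0.02809429, -0.10480705]), 'grasp_force': 0.0, 'opening': 1.0022569569289184}
49.229290533806235 320.4101790395638 199.34824466521158 [[0.818, 0.453, -0.356, 0.949], [0.575, -0.623, 0.53, -0.703], [0.018, -0.638, -0.769, 1.109], [0.0, 0.0, 0.0, 1.0]]
48.75171044585906 319.27366102073006 206.30415695525224 [[0.01, -0.988, 0.156, 0.233], [-1.0, -0.006, 0.022, -0.026], [-0.021, -0.157, -0.987, 1.718], [0.0, 0.0, 0.0, 1.0]]
```

View pics/s0.png

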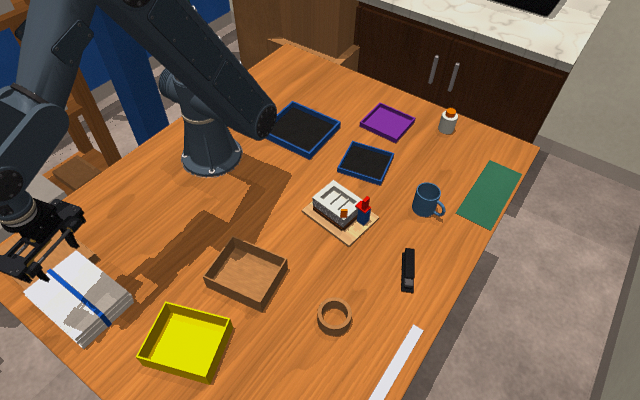

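View pics/t0.png

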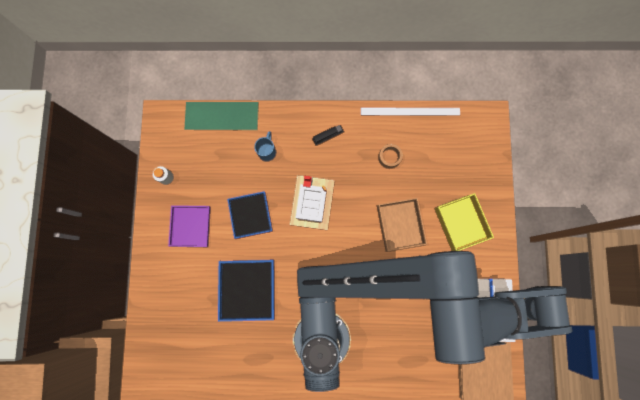

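Candidates. Dish: small blue (top 250,215), large blue (246,290), purple (190,226), so I take the small blue one. Carton: brown (401,225) or yellow (464,222), so brown. The plug (top 308,182) and the tab (324,188) are the only ones of their kind.

Run:
```python
from h import *
s=load('s0.png');t=load('t0.png')
A=cv2.resize(s['image'][170:250,290:390],(800,640),interpolation=cv2.INTER_CUBIC)[:,:,::-1]
B=cv2.resize(t['image'][170:236,284:344],(600,660),interpolation=cv2.INTER_CUBIC)[:,:,::-1]
A=cv2.resize(A,(480,384));B=cv2.resize(B,(300,330))
C=np.zeros((384,780,3),np.uint8);C[:,:480]=A;C[:330,480:]=B
cv2.imwrite('pics/crop.png',C)
def cent(c,box,f):
    u0,v0,u1,v1=box; im=c['image'][v0:v1,u0:u1]; h=cv2.cvtColor(im,cv2.COLOR_RGB2HSV).astype(int)
    m=f(h[...,0],h[...,1],h[...,2]).astype(np.uint8)
    p=np.argwhere(m)[:,::-1]+[u0,v0]; return p
blue=lambda h,S,V:((h>95)&(h<125)&(S>100))|(V<60)
red=lambda h,S,V:((h<5)|(h>174))&(S>160)&(V>80)
org=lambda h,S,V:(h>9)&(h<20)&(S>190)&(V>150)
def tri(a,b):
    (o1,d1),(o2,d2)=a,b; M=np.stack([d1,-d2],1); k=np.linalg.lstsq(M,o2-o1,rcond=None)[0]
    return (o1+d1*k[0]+o2+d2*k[1])/2, np.linalg.norm(o1+d1*k[0]-o2-d2*k[1])
p=cent(t,(225,188,276,242),blue);r=cv2.minAreaRect(p.astype(np.float32));print('dish',r,onz(t,*r[0],.02))
p=cent(s,(333,138,398,186),blue);r=cv2.minAreaRect(p.astype(np.float32));print('dish s',r,onz(s,*r[0],.02))
pr=[cent(c,b,red) for c,b in((s,(345,185,385,235)),(t,(295,170,325,195)))]
print('red',[(len(q),q.mean(0),q.min(0),q.max(0)) for q in pr]); print(tri(ray(s,*pr[0].mean(0)),ray(t,*pr[1].mean(0))))
po=[cent(c,b,org) for c,b in((s,(335,203,352,222)),(t,(316,182,332,197)))]
print('org',[(len(q),q.mean(0)) for q in po])
print('carton corners guess', [onz(t,u,v,.06) for u,v in((378,205),(416,200),(425,243),(386,250),(401,225))])
print([onz(s,u,v,.06) for u,v in((205,272),(238,238),(288,264),(255,302))])
```

```text
dish ((249.2115478515625, 214.55770874023438), (39.61545944213867, 38.24264144897461), 78.69007110595703) [0.46733945 0.28535683 0.02      ]
dish s ((367.2467346191406, 154.9789581298828), (48.99269104003906, 48.57362747192383), 17.744672775268555) [0.46215595 0.31227296 0.02      ]
red [(134, array([363.52985075, 204.85074627]), array([356, 196]), array([370, 212])), (63, array([307.14285714, 180.6984127 ]), array([304, 176]), array([310, 185]))]
(array([0.59143022, 0.0595933 , 0.08453617]), np.float64(0.005305011976545111))
org [(12, array([343.5, 209.5])), (0, array([nan, nan]))]
carton corners guess [array([ 0.50177791, -0.21134888,  0.06      ]), array([ 0.52192138, -0.35543793,  0.06      ]), array([ 0.35903458, -0.38493619,  0.06      ]), array([ 0.33171781, -0.23926631,  0.06      ]), array([ 0.42604194, -0.29687714,  0.06      ])]
[array([ 0.35733072, -0.37638875,  0.06      ]), array([ 0.35446066, -0.23989042,  0.06      ]), array([ 0.52534025, -0.22419144,  0.06      ]), array([ 0.52601476, -0.36490673,  0.06      ])]<stdin>:23: RuntimeWarning: Mean of empty slice.
  ret = um.true_divide(
```

View pics/crop.png

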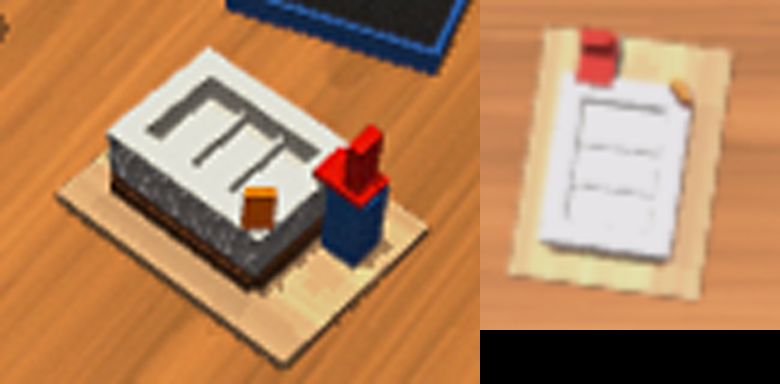

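The crop confirms the small blue post with the red plug at about (363,205) in the scene view. The orange tab on the near corner is at about (343,209), and the white tray is on the grey stack. I'll move in for a closer wrist view.

Emit:
{"method": "step_arm", "body": {
  "steps": [
    [0.58, -0.61, -0.06, 0, 0, 0, -1],
    [0.58, -0.61, -0.06, 0, 0, 0, -1],
    [0.58, -0.61, -0.06, 0, 0, 0, -1],
    [0.58, -0.61, -0.06, 0, 0, 0, -1],
    [0.58, -0.61, -0.06, 0, 0, 0, -1],
    [0.58, -0.61, -0.06, 0, 0, 0, -1],
    [0.58, -0.61, -0.06, 0, 0, 0, -1]
  ]
}}

```text
time_s: 0.68
position: [0.2794, -0.3777, 0.2652]
tcp_rot: [[0.968, 0.252, -0.001], [0.252, -0.968, 0.007], [0.001, -0.007, -1.0]]
force: [-0.8, 0.4, -0.6]
opening: 0.999
grasp_force: 0.0
```

Emit:
{"method": "step_arm", "body": {
  "steps": [
    [0.58, -0.61, -0.06, 0, 0, 0, -1],
    [0.58, -0.61, -0.06, 0, 0, 0, -1],
    [0.58, -0.61, -0.06, 0, 0, 0, -1],
    [0.58, -0.61, -0.06, 0, 0, 0, -1],
    [0.58, -0.61, -0.06, 0, 0, 0, -1],
    [0.58, -0.61, -0.06, 0, 0, 0, -1],
    [0.58, -0.61, -0.06, 0, 0, 0, -1]
  ]
}}

```text
time_s: 1.27
position: [0.403, -0.1593, 0.2838]
tcp_rot: [[0.967, 0.254, 0.001], [0.254, -0.967, 0.003], [0.002, -0.002, -1.0]]
force: [-0.2, -0.1, 0.5]
opening: 1.001
grasp_force: 0.0
```

Emit:
{"method": "step_arm", "body": {
  "steps": [
    [0.58, -0.61, -0.06, 0, 0, 0, -1],
    [0.58, -0.61, -0.06, 0, 0, 0, -1],
    [0.58, -0.61, -0.06, 0, 0, 0, -1],
    [0.58, -0.61, -0.06, 0, 0, 0, -1],
    [0.58, -0.61, -0.06, 0, 0, 0, -1],
    [0.58, -0.61, -0.06, 0, 0, 0, -1],
    [0.58, -0.61, -0.06, 0, 0, 0, -1],
    [0.58, -0.61, -0.06, 0, 0, 0, -1]
  ]
}}

```text
time_s: 1.93
position: [0.5255, 0.0569, 0.3012]
tcp_rot: [[0.968, 0.251, 0.0], [0.251, -0.968, -0.0], [0.0, 0.0, -1.0]]
force: [-0.3, 0.7, -0.5]
opening: 1.004
grasp_force: 0.0
```

Run:
```python
from h import *
st=read_state(); c=snap('wrist','w1.png'); np.save('pics/st1.npy',st,allow_pickle=True)
print(st['time_s'],st['position'],np.round(st['tcp_rot'],3).tolist(),c['vertical_fov'],c['cx'],c['cy'],np.round(c['T_tool_cam'],3).tolist())
t=snap('top','t1.png')
```

```text
1.9333 [0.52551391 0.05685366 0.30121889] [[0.968, 0.251, 0.0], [0.251, -0.968, -0.0], [0.0, 0.0, -1.0]] 65.70646984690485 320.05440592930483 202.67473280481607 [[-0.001, -0.953, -0.304, 0.084], [1.0, -0.001, -0.0, 0.0], [-0.0, -0.304, 0.953, -0.136], [0.0, 0.0, 0.0, 1.0]]
```

View pics/w1.png

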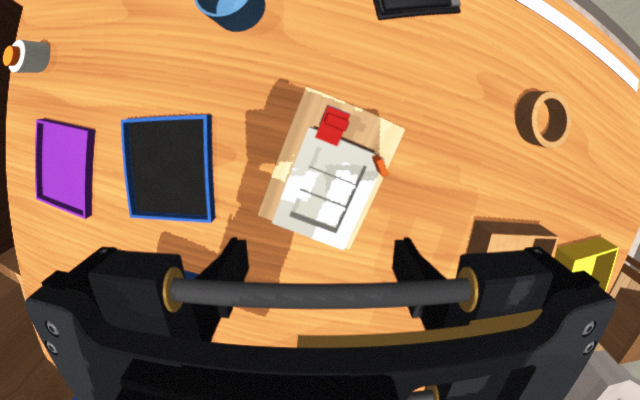

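The wrist view shows the plug at (333,125), tab (381,165), tray around (335,185), dish (168,168), and carton (510,240).

```bash
cat >> h.py <<'E'
def mask(c,box,f):
    u0,v0,u1,v1=box; h=cv2.cvtColor(c['image'][v0:v1,u0:u1],cv2.COLOR_RGB2HSV).astype(int)
    m=f(h[...,0],h[...,1],h[...,2]).astype(np.uint8)
    n,l,s,_=cv2.connectedComponentsWithStats(m); k=1+np.argmax(s[1:,4])
    return np.argwhere(l==k)[:,::-1]+[u0,v0]
def rect(c,p,z,st=None): return cv2.minAreaRect(np.array([onz(c,u,v,z,st)[:2] for u,v in p],np.float32)*1000)
blue=lambda h,S,V:((h>95)&(h<125)&(S>100))|(V<70)
red=lambda h,S,V:((h<6)|(h>172))&(S>150)&(V>80)
org=lambda h,S,V:(h>5)&(h<14)&(S>200)&(V>130)
white=lambda h,S,V:(S<45)&(V>120)
E
python3 - <<'E'
from h import *
c=load('w1.png');st=load('../pics/st1') if 0 else np.load('pics/st1.npy',allow_pickle=True).item();t=load('t1.png')
print('dish w',rect(c,mask(c,(110,105,220,230),blue),.02,st))
print('dish t',rect(t,mask(t,(225,188,276,242),blue),.02))
print('tray w',rect(c,mask(c,(265,100,400,255),white),.072,st)); 
print('tray t',rect(t,mask(t,(290,175,336,232),white),.072))
p=mask(c,(305,90,360,160),red);print('red',rect(c,p,.08,st),rect(c,p,.122,st),p.min(0),p.max(0))
p=mask(c,(365,145,395,185),org);print('org',len(p),p.mean(0),rect(c,p,.108,st),rect(c,p,.096,st),[onz(c,*p.mean(0),z,st) for z in(.09,.096,.108)])
I=c['image'];k=[]
for b in((305,90,365,190),):
    A=cv2.resize(I[95:200,295:400],(800,800),interpolation=cv2.INTER_CUBIC)[:600,:,::-1];cv2.imwrite('pics/crop2.png',A)
E
```

```text
dish w ((470.353759765625, 282.85296630859375), (159.5500030517578, 156.1752166748047), 12.022469520568848)
dish t ((455.5476989746094, 266.541015625), (188.8601531982422, 177.587646484375), 11.727950096130371)
tray w ((510.5480041503906, 44.06965255737305), (101.76537322998047, 131.16461181640625), 82.51400756835938)
tray t ((500.3798828125, 11.835336685180664), (35.135440826416016, 126.72366333007812), 82.7977294921875)
red ((589.8579711914062, 58.25962829589844), (29.5775089263916, 38.9566650390625), 82.43242645263672) ((591.8810424804688, 60.577850341796875), (26.1012020111084, 34.3780403137207), 82.43242645263672) [316 106] [349 144]
org 120 [380.35       165.73333333] ((563.25439453125, -1.430990219116211), (23.263952255249023, 6.8742852210998535), 41.54779052734375) ((561.657958984375, -4.32448673248291), (24.111555099487305, 7.124706745147705), 41.5479850769043) [array([ 0.56065039, -0.00602884,  0.09      ]), array([ 0.56145225, -0.00457763,  0.096     ]), array([ 0.56305597, -0.00167522,  0.108     ])]
```

View pics/crop2.png

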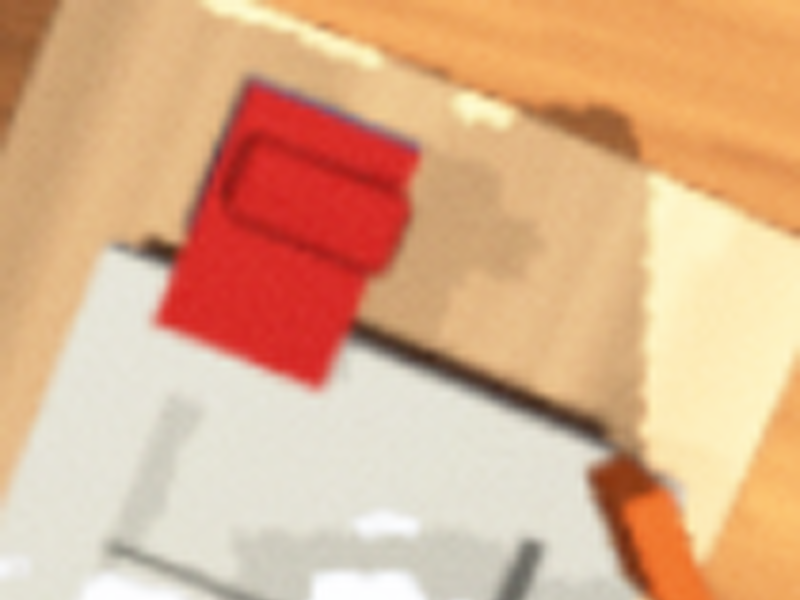

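Emit:
{"method": "step_arm", "body": {
  "steps": [
    [0.23, 0.056, 0.333, 0, 0, 0.489, -1],
    [0.23, 0.056, 0.333, 0, 0, 0.489, -1],
    [0.23, 0.056, 0.333, 0, 0, 0.489, -1],
    [0.23, 0.056, 0.333, 0, 0, 0.489, -1],
    [0.23, 0.056, 0.333, 0, 0, 0.489, -1]
  ]
}}

```text
time_s: 2.45
position: [0.5939, 0.054, 0.1981]
tcp_rot: [[0.991, -0.136, -0.008], [-0.136, -0.991, 0.0], [-0.008, 0.001, -1.0]]
force: [-0.0, -0.4, 0.8]
opening: 1.0
grasp_force: 0.0
```

Run:
```python
from h import *
st=read_state(); c=snap('wrist','w2.png'); print(st['position'],np.round(st['tcp_rot'],3).tolist())
def find(b,f): return mask(c,b,f)
p=mask(c,(150,0,500,250),red);print(p.min(0),p.max(0),rect(c,p,.08,st),rect(c,p,.122,st))
p=mask(c,(150,0,500,280),white);print('tray',rect(c,p,.072,st))
```

```text
[0.59391625 0.05402781 0.19806602] [[0.991, -0.136, -0.008], [-0.136, -0.991, 0.0], [-0.008, 0.001, -1.0]]
[298 187] [331 230] ((591.0985717773438, 59.38711929321289), (28.835527420043945, 39.60450744628906), 82.11322021484375) ((605.5868530273438, 56.61369323730469), (24.057918548583984, 33.04262161254883), 82.1134033203125)
tray ((544.0474243164062, 40.1658935546875), (101.70203399658203, 67.09898376464844), 81.84494018554688)
```

View pics/w2.png

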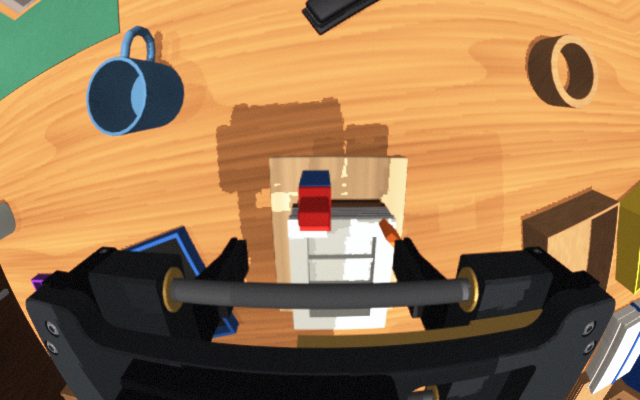

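The view shows the plug at (315,205) centred between the fingers, about 5 mm off in y, while the arm was still settling. Next I descend and grip.

Emit:
{"method": "step_arm", "body": {
  "steps": [
    [0.003, -0.002, 0.1, 0, 0, 0, -1],
    [0.003, -0.002, 0.2, 0, 0, 0, -1],
    [0.003, -0.002, 0.295, 0, 0, 0, -1],
    [0.003, -0.002, 0.295, 0, 0, 0, -1],
    [0.003, -0.002, 0.295, 0, 0, 0, -1]
  ]
}}

```text
time_s: 2.92
position: [0.5958, 0.056, 0.1146]
tcp_rot: [[0.991, -0.134, -0.0], [-0.134, -0.991, -0.0], [-0.0, 0.0, -1.0]]
force: [1.3, 0.9, 0.4]
opening: 0.999
grasp_force: 0.0
```

Emit:
{"method": "step_arm", "body": {
  "steps": [
    [0.007, -0.008, 0.006, 0, 0, 0, 0.8],
    [0.007, -0.008, 0.006, 0, 0, 0, 1],
    [0.007, -0.008, 0.006, 0, 0, 0, 1],
    [0.007, -0.008, 0.006, 0, 0, 0, 1],
    [0.007, -0.008, 0.006, 0, 0, 0, 1],
    [0.007, -0.008, 0.006, 0, 0, 0, 1],
    [0.007, -0.008, 0.006, 0, 0, 0, 1],
    [0.007, -0.008, 0.006, 0, 0, 0, 1]
  ]
}}

```text
time_s: 3.58
position: [0.5989, 0.0588, 0.1113]
tcp_rot: [[0.991, -0.134, -0.0], [-0.134, -0.991, 0.0], [-0.0, -0.0, -1.0]]
force: [0.0, -0.6, -0.3]
opening: 0.478
grasp_force: 0.0
```

Emit:
{"method": "step_arm", "body": {
  "steps": [
    [0, 0, 0, 0, 0, 0, 1],
    [0, 0, 0, 0, 0, 0, 1],
    [0, 0, 0, 0, 0, 0, 1],
    [0, 0, 0, 0, 0, 0, 1],
    [0, 0, 0, 0, 0, 0, 1],
    [0, 0, 0, 0, 0, 0, 1]
  ]
}}

```text
time_s: 4.08
position: [0.5989, 0.0588, 0.1112]
tcp_rot: [[0.991, -0.134, -0.0], [-0.134, -0.991, 0.0], [-0.0, -0.0, -1.0]]
force: [-0.7, -0.3, -0.0]
opening: 0.272
grasp_force: 30.0
```

Emit:
{"method": "step_arm", "body": {
  "steps": [
    [0, 0, -0.02, 0, 0, 0, 1],
    [0, 0, -0.04, 0, 0, 0, 1],
    [0, 0, -0.08, 0, 0, 0, 1],
    [0, 0, -0.15, 0, 0, 0, 1],
    [0, 0, -0.25, 0, 0, 0, 1],
    [0, 0, -0.3, 0, 0, 0, 1],
    [0, 0, -0.3, 0, 0, 0, 1]
  ]
}}

```text
time_s: 4.67
position: [0.6021, 0.0587, 0.2071]
tcp_rot: [[0.991, -0.134, 0.011], [-0.134, -0.991, -0.001], [0.011, -0.001, -1.0]]
force: [0.8, -0.9, 0.6]
opening: 0.27
grasp_force: 30.0
```

Run:
```python
from h import *
st=read_state(); c=snap('wrist','w3.png'); t=snap('top','t2.png'); R=st['tcp_rot']
print(st['position'],st['opening'])
p=mask(c,(110,100,260,330),lambda h,S,V:(h>100)&(h<125)&(S>150)&(V>60)); print(p.min(0),p.max(0))
for z in(.13,):
  d=np.array([.470,.283,z+.065-.065])-st['position']; print(d,(R.T@d)/.3)
t0=load('t0.png')
# dish rim: refine with restricted dark mat only
m=mask(t0,(228,190,274,240),lambda h,S,V:(V<60));print('mat t0',rect(t0,m,.005))
w=load('w1.png');s1=np.load('pics/st1.npy',allow_pickle=True).item()
m=mask(w,(125,105,215,225),lambda h,S,V:(V<75)&(S<140));print('mat w1',rect(w,m,.005,s1))
```

```text
[0.60212415 0.05865565 0.20713761] 0.2698004657349502
[121 234] [201 265]
[-0.13212415  0.22434435 -0.07713761] [-0.53920057 -0.68207166  0.25168498]
mat t0 ((469.8436584472656, 288.218017578125), (140.8611602783203, 130.9759521484375), 12.144556999206543)
mat w1 ((467.986083984375, 289.4760437011719), (147.15028381347656, 132.2151641845703), 11.929678916931152)
```

Emit:
{"method": "step_arm", "body": {
  "steps": [
    [-0.53, -0.692, 0, 0, 0, 0, 1],
    [-0.53, -0.692, 0, 0, 0, 0, 1],
    [-0.53, -0.692, 0, 0, 0, 0, 1],
    [-0.53, -0.692, 0, 0, 0, 0, 1],
    [-0.53, -0.692, 0, 0, 0, 0, 1],
    [-0.53, -0.692, 0, 0, 0, 0, 1],
    [-0.53, -0.692, 0.1, 0, 0, 0, 1],
    [-0.53, -0.692, 0.2, 0, 0, 0, 1]
  ]
}}

```text
time_s: 5.43
position: [0.4672, 0.2891, 0.1414]
tcp_rot: [[0.992, -0.129, 0.002], [-0.129, -0.992, 0.002], [0.002, -0.002, -1.0]]
force: [1.2, 0.1, -1.2]
opening: 0.275
grasp_force: 30.0
```

Emit:
{"method": "step_arm", "body": {
  "steps": [
    [0, 0, 0.1, 0, 0, 0, 1],
    [0, 0, 0.18, 0, 0, 0, 1],
    [0, 0, 0.22, 0, 0, 0, 1],
    [0, 0, 0.22, 0, 0, 0, 1],
    [0, 0, 0.22, 0, 0, 0, 1]
  ]
}}

```text
time_s: 5.85
position: [0.468, 0.2854, 0.074]
tcp_rot: [[0.991, -0.134, -0.004], [-0.134, -0.991, -0.001], [-0.004, 0.002, -1.0]]
force: [0.8, -0.3, -0.5]
opening: 0.271
grasp_force: 30.0
```

Emit:
{"method": "step_arm", "body": {
  "steps": [
    [0, 0, 0, 0, 0, 0, -0.3],
    [0, 0, 0, 0, 0, 0, -0.3],
    [0, 0, 0, 0, 0, 0, -0.3],
    [0, 0, 0, 0, 0, 0, -0.3],
    [0, 0, 0, 0, 0, 0, -0.3],
    [0, 0, 0, 0, 0, 0, -0.3],
    [0, 0, 0, 0, 0, 0, -0.3],
    [0, 0, 0, 0, 0, 0, -0.3]
  ]
}}

```text
time_s: 6.52
position: [0.4693, 0.2858, 0.0755]
tcp_rot: [[0.991, -0.134, 0.0], [-0.134, -0.991, 0.0], [0.0, -0.0, -1.0]]
force: [-0.4, -0.5, 0.0]
opening: 0.639
grasp_force: 0.0
```

Emit:
{"method": "step_arm", "body": {
  "steps": [
    [0, 0, -0.12, 0, 0, 0, -0.3],
    [0, 0, -0.25, 0, 0, 0, -0.3],
    [0, 0, -0.38, 0, 0, 0, -0.3],
    [0, 0, -0.42, 0, 0, 0, -0.3],
    [0, 0, -0.42, 0, 0, 0, -0.3]
  ]
}}

```text
time_s: 6.93
position: [0.4717, 0.2868, 0.2055]
tcp_rot: [[0.991, -0.134, 0.009], [-0.134, -0.991, 0.003], [0.008, -0.004, -1.0]]
force: [1.1, 0.2, 0.2]
opening: 0.651
grasp_force: 0.0
```

Emit:
{"method": "step_arm", "body": {
  "steps": [
    [0.434, 0.92, 0, 0, 0, -1, -0.3],
    [0.434, 0.92, 0, 0, 0, -1, -0.3],
    [0.434, 0.92, 0, 0, 0, -1, -0.3],
    [0.434, 0.92, 0, 0, 0, -1, -0.3],
    [0.434, 0.92, 0, 0, 0, -1, -0.3],
    [0.434, 0.92, 0, 0, 0, -1, -0.3],
    [0.434, 0.92, 0, 0, 0, -1, -0.3],
    [0.434, 0.92, 0, 0, 0, -1, -0.3]
  ]
}}

```text
time_s: 7.6
position: [0.5607, -0.0073, 0.1996]
tcp_rot: [[0.793, 0.609, -0.003], [0.609, -0.793, 0.0], [-0.002, -0.002, -1.0]]
force: [0.4, 0.5, 1.3]
opening: 0.65
grasp_force: 0.0
```

Emit:
{"method": "step_arm", "body": {
  "steps": [
    [0, 0, 0, 0, 0, 0, -0.3],
    [0, 0, 0, 0, 0, 0, -0.3]
  ]
}}

```text
time_s: 7.77
position: [0.561, -0.0072, 0.1997]
tcp_rot: [[0.798, 0.603, -0.003], [0.603, -0.798, 0.001], [-0.002, -0.002, -1.0]]
force: [-0.5, 1.0, -0.3]
opening: 0.648
grasp_force: 0.0
```

Run:
```python
from h import *
st=read_state(); c=snap('wrist','w4.png'); s=snap('scene','s2.png'); R=st['tcp_rot']
print(st['position'],np.round(R,3).tolist())
p=mask(c,(200,100,450,300),org);print('org',len(p),p.mean(0),p.min(0),p.max(0),rect(c,p,.096,st))
A=np.hstack([cv2.resize(c['image'][120:280,220:420],(400,320)),cv2.resize(s['image'][130:250,300:400],(300,360))[:320]])
cv2.imwrite('pics/c4.png',A[:,:,::-1])
```

```text
[ 0.56097082 -0.00715588  0.19969854] [[0.798, 0.603, -0.003], [0.603, -0.798, 0.001], [-0.002, -0.002, -1.0]]
org 227 [317.2907489  208.29955947] [314 191] [321 224] ((562.1778564453125, -3.4964332580566406), (28.492671966552734, 5.813803195953369), 37.07533264160156)
```

View pics/c4.png

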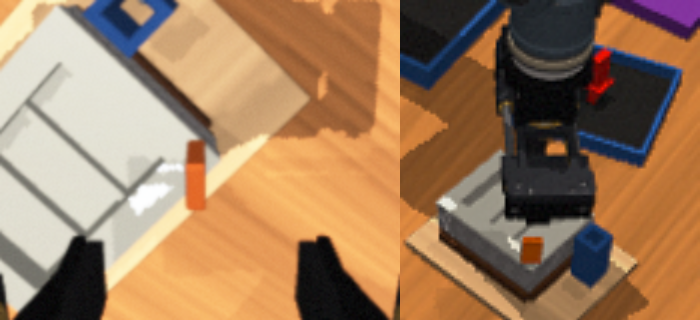

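The plug stands in the dish, released. The tab is between the jaws. Next I descend and grip it.

Emit:
{"method": "step_arm", "body": {
  "steps": [
    [0.01, -0.006, 0.12, 0, 0, 0, -0.3],
    [0.01, -0.006, 0.24, 0, 0, 0, -0.3],
    [0.01, -0.006, 0.318, 0, 0, 0, -0.3],
    [0.01, -0.006, 0.318, 0, 0, 0, -0.3],
    [0.01, -0.006, 0.318, 0, 0, 0, -0.3]
  ]
}}

```text
time_s: 8.28
position: [0.5609, -0.0, 0.1047]
tcp_rot: [[0.794, 0.608, -0.004], [0.608, -0.794, 0.001], [-0.003, -0.003, -1.0]]
force: [0.5, -0.1, 0.3]
opening: 0.649
grasp_force: 0.0
```

Emit:
{"method": "step_arm", "body": {
  "steps": [
    [0, 0, 0, 0, 0, 0, 1],
    [0, 0, 0, 0, 0, 0, 1],
    [0, 0, 0, 0, 0, 0, 1],
    [0, 0, 0, 0, 0, 0, 1],
    [0, 0, 0, 0, 0, 0, 1],
    [0, 0, 0, 0, 0, 0, 1],
    [0, 0, 0, 0, 0, 0, 1],
    [0, 0, 0, 0, 0, 0, 1]
  ]
}}

```text
time_s: 8.95
position: [0.5626, -0.002, 0.1061]
tcp_rot: [[0.796, 0.606, 0.0], [0.606, -0.796, -0.0], [0.0, 0.0, -1.0]]
force: [-0.3, -0.3, 0.5]
opening: 0.127
grasp_force: 0.0
```

Emit:
{"method": "step_arm", "body": {
  "steps": [
    [0, 0, 0, 0, 0, 0, 1],
    [0, 0, 0, 0, 0, 0, 1],
    [0, 0, 0, 0, 0, 0, 1],
    [0, 0, 0, 0, 0, 0, 1],
    [0, 0, 0, 0, 0, 0, 1]
  ]
}}

```text
time_s: 9.37
position: [0.5628, -0.0021, 0.106]
tcp_rot: [[0.795, 0.606, 0.0], [0.606, -0.795, -0.0], [0.0, 0.001, -1.0]]
force: [-0.6, -1.7, 1.3]
opening: 0.082
grasp_force: 30.0
```

Run:
```python
from h import *
from scipy.spatial.transform import Rotation as Ro
st=read_state(); R=np.array(st['tcp_rot']); P=np.array(st['position']); print(P,np.round(R,3).tolist(),st['opening'],st['grasp_force'],st['force'])
y=np.radians(-7.5); Z=np.array([[np.cos(y),-np.sin(y),0],[np.sin(y),np.cos(y),0],[0,0,1]])
C=np.array([.5105,.0441,.060]); F=C+Z@[-.065,.05,.012]
D=Z@[122,-92,0]; D/=np.linalg.norm(D); ax=np.cross(D,[0,0,1])
for a in(2,4,6,8,10,12,14):
    Q=Ro.from_rotvec(ax*np.radians(a)).as_matrix()
    d=R.T@(F+Q@(P-F)-P)/.3; rv=R.T@ax*a/45
    print(a,np.round(d,3),np.round(rv,3))
```

```text
[ 0.56276235 -0.0021278   0.10604067] [[0.795, 0.606, 0.0], [0.606, -0.795, -0.0], [0.0, 0.001, -1.0]] 0.08224454118766 29.997549075633287 [-0.5999941  -1.73061976  1.26749527]
2 [-0.001 -0.004 -0.018] [-0.044  0.006  0.   ]
4 [-0.001 -0.009 -0.035] [-0.088  0.013  0.   ]
6 [-0.002 -0.014 -0.052] [-0.132  0.019  0.   ]
8 [-0.003 -0.02  -0.069] [-0.176  0.025  0.   ]
10 [-0.004 -0.027 -0.086] [-0.22   0.032  0.   ]
12 [-0.005 -0.034 -0.103] [-0.264  0.038  0.   ]
14 [-0.006 -0.042 -0.119] [-0.308  0.044  0.   ]
```

Emit:
{"method": "step_arm", "body": {
  "steps": [
    [0, -0.002, -0.009, -0.022, 0.003, 0, 1],
    [-0.001, -0.004, -0.018, -0.044, 0.006, 0, 1],
    [-0.001, -0.007, -0.026, -0.066, 0.009, 0, 1],
    [-0.001, -0.009, -0.035, -0.088, 0.013, 0, 1],
    [-0.002, -0.012, -0.044, -0.11, 0.016, 0, 1],
    [-0.002, -0.014, -0.052, -0.132, 0.019, 0, 1],
    [-0.003, -0.017, -0.06, -0.154, 0.022, 0, 1],
    [-0.003, -0.02, -0.069, -0.176, 0.025, 0, 1]
  ]
}}

```text
time_s: 10.03
position: [0.5591, 0.0024, 0.1275]
tcp_rot: [[0.794, 0.599, 0.103], [0.607, -0.788, -0.099], [0.022, 0.141, -0.99]]
force: [-1.2, -0.6, -2.2]
opening: 0.089
grasp_force: 30.0
```

Emit:
{"method": "step_arm", "body": {
  "steps": [
    [0, -0.002, -0.009, -0.022, 0.003, 0, 1],
    [-0.001, -0.004, -0.018, -0.044, 0.006, 0, 1],
    [-0.001, -0.007, -0.026, -0.066, 0.009, 0, 1],
    [-0.001, -0.009, -0.035, -0.088, 0.013, 0, 1],
    [-0.002, -0.012, -0.044, -0.11, 0.016, 0, 1],
    [-0.002, -0.014, -0.052, -0.132, 0.019, 0, 1],
    [-0.002, -0.014, -0.052, -0.132, 0.019, 0, 1],
    [-0.002, -0.014, -0.052, -0.132, 0.019, 0, 1]
  ]
}}

```text
time_s: 10.7
position: [0.5544, 0.0069, 0.1423]
tcp_rot: [[0.792, 0.585, 0.174], [0.61, -0.774, -0.17], [0.036, 0.241, -0.97]]
force: [-0.5, -0.7, -0.9]
opening: 0.091
grasp_force: 30.0
```

Run:
```python
from h import *
st=read_state(); s=snap('scene','s3.png');c=snap('wrist','w5.png'); print(st['position'],np.round(st['tcp_rot'],4).tolist(),st['force'],st['opening'])
A=np.hstack([cv2.resize(s['image'][150:250,290:390],(400,400)),cv2.resize(c['image'][80:280,200:400],(400,400))])
cv2.imwrite('pics/c5.png',A[:,:,::-1])
```

```text
[0.55435248 0.00694114 0.14228967] [[0.7919, 0.5851, 0.1745], [0.6095, -0.7743, -0.1699], [0.0357, 0.2409, -0.9699]] [-0.53060039 -0.66477965 -0.89892341] 0.09144304954097535
```

View pics/c5.png

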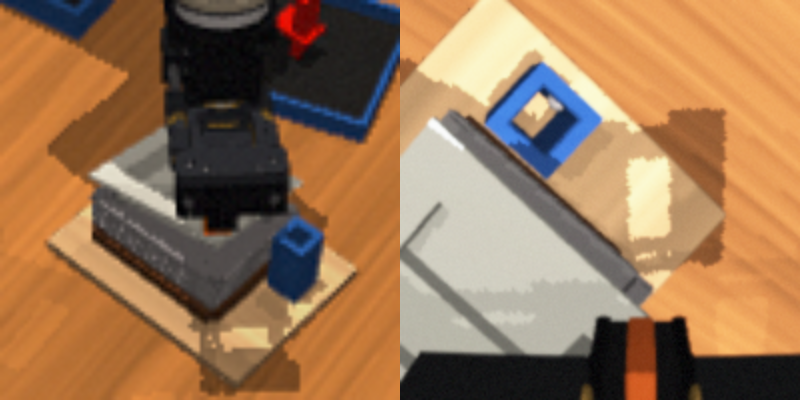

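The tray is tilted about 14° with the tool, its far corner down and the stack still seated. Next I lift it straight up.

Emit:
{"method": "step_arm", "body": {
  "steps": [
    [0, 0.004, -0.016, 0, 0, 0, 1],
    [0.001, 0.008, -0.032, 0, 0, 0, 1],
    [0.002, 0.014, -0.056, 0, 0, 0, 1],
    [0.003, 0.022, -0.09, 0, 0, 0, 1],
    [0.006, 0.04, -0.16, 0, 0, 0, 1],
    [0.009, 0.06, -0.24, 0, 0, 0, 1],
    [0.012, 0.08, -0.32, 0, 0, 0, 1],
    [0.015, 0.097, -0.388, 0, 0, 0, 1]
  ]
}}

```text
time_s: 11.47
position: [0.5545, 0.0068, 0.2643]
tcp_rot: [[0.792, 0.585, 0.175], [0.609, -0.775, -0.17], [0.036, 0.241, -0.97]]
force: [-0.2, -0.9, -1.2]
opening: 0.088
grasp_force: 30.0
```

Run:
```python
from h import *
from scipy.spatial.transform import Rotation as Ro
st=read_state(); R=np.array(st['tcp_rot']);P=np.array(st['position']); s=snap('scene','s4.png');t=snap('top','t4.png'); print(P,st['force'],st['opening'])
cv2.imwrite('pics/c6.png',cv2.resize(s['image'][100:320,190:430],(720,600))[:,:,::-1])
# carton centre, from t0: edges by hand + mask
t0=load('t0.png');h=cv2.cvtColor(t0['image'],cv2.COLOR_RGB2HSV)
w=load('w1.png');z=np.array([onz(t0,u,v,.06) for u,v in((378,205),(416,200),(425,243),(386,250))]).mean(0)
s0=load('s0.png');z2=np.array([onz(s0,u,v,.06) for u,v in((205,272),(238,238),(288,264),(255,302))]).mean(0);print('carton',z,z2)
# level: R0 = tool z down, same yaw
R0=np.array([[.795,.606,0],[.606,-.795,0],[0,0,-1.]])
print('level rv',Ro.from_matrix(R.T@R0).as_rotvec(degrees=True)/45)
```

```text
[0.55454045 0.00682753 0.26431029] [-0.18371899 -0.94316223 -1.15062039] 0.08844335988097564
carton [ 0.42861292 -0.29774733  0.06      ] [ 0.44078659 -0.30134434  0.06      ]
level rv [ 0.30967318 -0.04642522 -0.00035287]
```

View pics/c6.png

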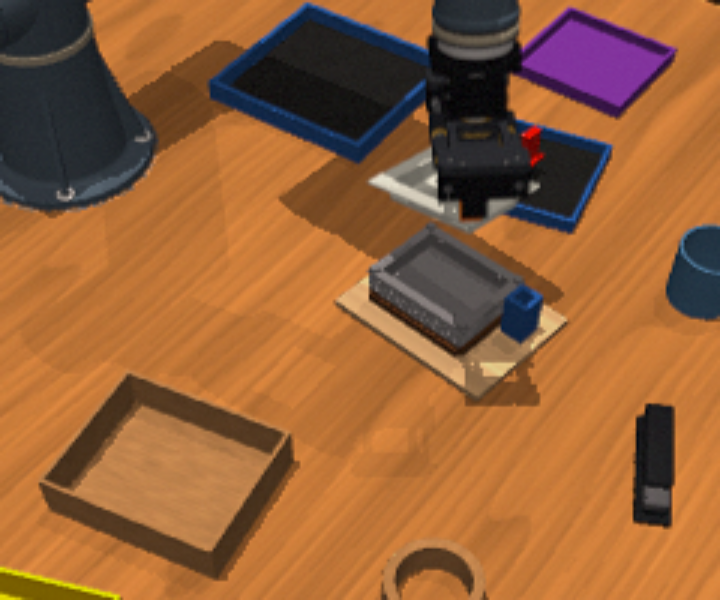

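Emit:
{"method": "step_arm", "body": {
  "steps": [
    [0, 0, 0, 0.08, -0.012, 0, 1],
    [0, 0, 0, 0.16, -0.024, 0, 1],
    [0, 0, 0, 0.24, -0.036, 0, 1],
    [0, 0, 0, 0.31, -0.046, 0, 1],
    [0, 0, 0, 0.31, -0.046, 0, 1]
  ]
}}

```text
time_s: 11.98
position: [0.5554, 0.0054, 0.261]
tcp_rot: [[0.797, 0.604, -0.002], [0.604, -0.797, 0.001], [-0.001, -0.002, -1.0]]
force: [0.2, 0.8, -1.2]
opening: 0.086
grasp_force: 30.0
```

Emit:
{"method": "step_arm", "body": {
  "steps": [
    [-0.03, 0.03, 0, 0, 0, 0, 1],
    [-0.08, 0.07, 0, 0, 0, 0, 1],
    [-0.15, 0.13, 0.01, 0, 0, 0, 1],
    [-0.22, 0.2, 0.02, 0, 0, 0, 1],
    [-0.29, 0.26, 0.03, 0, 0, 0, 1],
    [-0.36, 0.32, 0.04, 0, 0, 0, 1],
    [-0.41, 0.37, 0.05, 0, 0, 0, 1],
    [-0.448, 0.4, 0.057, 0, 0, 0, 1]
  ]
}}

```text
time_s: 12.65
position: [0.5187, -0.1724, 0.2439]
tcp_rot: [[0.796, 0.605, -0.003], [0.605, -0.796, -0.001], [-0.003, -0.0, -1.0]]
force: [0.5, 0.6, -0.4]
opening: 0.093
grasp_force: 30.0
```

Emit:
{"method": "step_arm", "body": {
  "steps": [
    [-0.05, 0.05, 0, 0, 0, 0, 1],
    [-0.12, 0.11, 0.01, 0, 0, 0, 1],
    [-0.19, 0.17, 0.02, 0, 0, 0, 1],
    [-0.26, 0.23, 0.03, 0, 0, 0, 1],
    [-0.33, 0.29, 0.04, 0, 0, 0, 1],
    [-0.39, 0.35, 0.05, 0, 0, 0, 1],
    [-0.43, 0.385, 0.055, 0, 0, 0, 1],
    [-0.448, 0.4, 0.057, 0, 0, 0, 1]
  ]
}}

```text
time_s: 13.32
position: [0.4846, -0.3491, 0.2268]
tcp_rot: [[0.797, 0.604, -0.003], [0.604, -0.797, -0.001], [-0.003, -0.001, -1.0]]
force: [1.0, 1.0, -2.1]
opening: 0.09
grasp_force: 30.0
```

Emit:
{"method": "step_arm", "body": {
  "steps": [
    [0, 0, 0, 0, 0, 0, 1],
    [0, 0, 0, 0, 0, 0, 1],
    [0, 0, 0, 0, 0, 0, 1],
    [0, 0, 0, 0, 0, 0, 1],
    [0, 0, 0, 0, 0, 0, 1],
    [0, 0, 0, 0, 0, 0, 1]
  ]
}}

```text
time_s: 13.82
position: [0.4861, -0.3461, 0.2276]
tcp_rot: [[0.795, 0.607, -0.002], [0.607, -0.795, 0.0], [-0.001, -0.001, -1.0]]
force: [0.0, 0.1, -1.2]
opening: 0.095
grasp_force: 30.0
```

Run:
```python
from h import *
st=read_state();print(st['position'],st['grasp_force'],st['opening'])
s=snap('scene','s5.png');t=snap('top','t5.png')
A=np.hstack([cv2.resize(s['image'][130:330,170:370],(400,400)),cv2.resize(t['image'][160:280,340:460],(400,400))])
cv2.imwrite('pics/c7.png',A[:,:,::-1])
```

```text
[ 0.48611013 -0.34612036  0.22763084] 30.003326693549752 0.09505385664205651
```

View pics/c7.png

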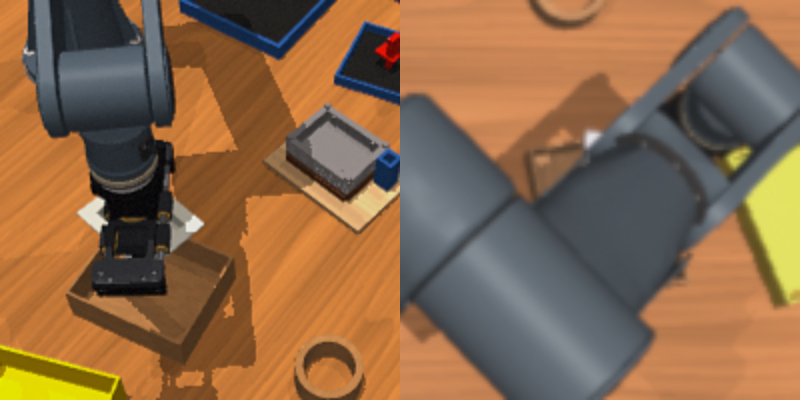

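The tray is level and centred over the brown carton, with the stack and plug still in place, so I'm handing in.

Run:
```python
from h import *
s=load('s5.png'); print(onz(s,208.5,236.5,.193),onz(s,271.5,241,.193))
print(hand_in())
```

```text
[ 0.36645002 -0.33882917  0.193     ] [ 0.5041832  -0.25623149  0.193     ]
the job is handed in; nothing more can be done
None
```

The job is handed in, but no verdict came back: the plug stands in the small blue dish, the tray was peeled tab corner first, and the arm holds it level about 12 cm above the brown carton's rim, with the rest of the stack looking undisturbed.

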